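# Close the vacuum manifold and put it under vacuum

### The arm

A 6-joint arm with a two-finger parallel gripper is mounted at the origin on the work surface. World frame = base frame: x ahead of the robot, y to its left, z up, the work surface at z = 0. Lengths are in m, angles in rad, forces in N, time in s.
With the tool pointing down it reaches from about 0.35 to 0.975 m from the base axis. Payload 4.9 kg.
Tool frame: the origin (TCP) lies on the centre line of the jaws, within the pads' length; the fingertips stand 14 mm ahead of it and the grasp point (between the pads) lies 5 mm behind it; z points along the fingers, y is the line along which they close (so a half turn about z gives the same grasp; the last joint's range is limited). The gripper opens to 85 mm and grips with 20 to 120 N. Pads are 22 mm wide; open, the fingers measure 114 mm over their backs; the gripper's body (76 mm by 85 mm) begins 54 mm behind the grasp point. The pads swing forward as they close: fully open they stand 13 mm farther back than shut.
Start: joints at [-0.119, 0.053, 1.613, -0, 1.476, -0.119], TCP at [0.625, 0, 0.245] pointing down, gripper open.
Joint ranges: [-3.01, 3.01], [-1.01, 2.22], [0.06, 2.58], [-1.02, 4.17], [0.09, 2.62], [-3.14, 3.14]. Speed limits (rad/s): [2.57, 2.57, 3.14, 3.14, 3.14, 3.14].

### API

Orientations are given as a unit quaternion [w, x, y, z].
In Python, from plant import * gives the robot as it stands.
- The arm moves only by the tool send_rows, never from a script. Its argument "steps" is a list of rows, each an object with "translation": the shift along the tool's x, y, z in cm, a list of three; "delta_rot": the turn, a rotation vector about the tool's x, y, z in rad, a list of three; "jaw": the finger opening in cm, from 0 to 8.54. In form: [{"translation": [dx, dy, dz], "delta_rot": [rx, ry, rz], "jaw": jaw}, ...]. A call has exactly 8 rows; each row is the pose to reach, as a shift and turn from the pose commanded when the call began, along the tool's axes at that moment; what a row does not reach only later rows make up. A row lasts 1/10 s, in which the tool goes at most 50 mm and 8.59 degrees, less where a joint would pass 70% of its speed; a pose out of reach is approached as far as the arm can. A call with a gripper value outside its range is refused whole. The fingers move at their own pace and stop on an object; the grip force is fixed at half the most. Time passes only in rows, so rows that repeat a pose let the fingers close, or fill a call up. It gives the time, the measured TCP pose, the force, the opening and the grip force at its end, in the units of the state.
- state(): the state, without advancing time (a new reading comes with each control period).
- grab_frame(name): name is "scene" or "side" or "wrist"; returns a dict with "pixels" (384x512x3 uint8, blue, green, red), "range_z" (384x512 float32, m along the optical axis (not along the pixel's ray), 0 where there is no reading), "fx", "fy", "cx", "cy" (pixels), "rvec" (rotation vector, rad) and "tvec" (3), from world to camera coordinates, as OpenCV has them. Camera axes: x right, y down, z forward; pixel columns grow to the right and rows downward; lengths in m; the calibration is good to about 2 mm. A picture is of the moment at which its call begins.
- job_done(): hands the job in; it is judged then, once.
The state is a dict: "time": time; "joint_pos": joint angles; "joint_vel": joint speeds; "joint_efforts": joint torques, N m; "tool_pos": TCP position; "tool_rot": TCP orientation; "contact_force": force on the tool from outside, world axes, zero at the start; "ft_torque": the same for the moment, N m; "gripper_width": opening from 0.0 (shut) to 1.0 (fully open); "grasp_force": force on a finger pad.
Only numpy, scipy, OpenCV 4.12 (cv2) and the standard library are available. Lean on these libraries where they do the work, as an engineer would, in place of code of your own. Each camera call takes 0.05 s, during which the arm holds its last target. There are 200 camera calls.

### The job

Close up the vacuum manifold: lower the white port plate, kept level, onto the tank's two guide pins and set it down (do not drop it) so that it lies flush all round. Then lift the red lockout collar on the console's lever, push the lever through the gate from vent (near, blue dot) fully over to vacuum (far, red dot) without forcing it, and let the collar drop home into the far notch. Leave the other things on the bench where they are.

Things in the scene. Friction and masses are not known exactly. Their poses are not given: they have to be found in the camera images.
- station: fixed vacuum station: on one white base plate (165 x 395 mm) a clear tank with an aluminium flange frame on top and, to its +y side, a blue pump console (158 x 108 mm, deck 80 mm high) that carries the lever. Origin: on the table under the tank's centre. x points from the lever's vent end to its vacuum end, y from the tank to the console, z up. Its place and yaw vary
- tank_seat (a point): centre of the flange frame's top face, 105 mm above the table; the flange is 114 x 240 mm (long along y). Two steel guide pins, 10 mm thick, stand on it at y = +106 and -106 mm, x = 0; they are 34 mm tall, the upper 12 mm tapering to a 3.6 mm tip. Axes as station
- port_plate: loose white plate 112 x 240 x 12 mm (long along y), about 0.45 kg, with two 12.5 mm through holes at y = +106 and -106 mm, x = 0, for the guide pins. Origin: centre of its underside; z up. It goes on either way round. Two rows of ports stand on it at x = +43 and -43 mm (17 mm thick, tops 28 mm above the underside); thin nozzles hang 12 mm below it. It starts on a drip tray's rails, 22 mm up
- plate_handle (a point): centre of the plate's black handle bar, 64 mm above the underside: 14 mm wide (x), 104 mm long (y), 12 mm high, on two steel posts 10 mm thick at y = +45 and -45 mm; free below between the posts. Axes as port_plate
- drip_tray: fixed grey tray 132 x 262 mm, walls 18 mm high, on which the port plate starts. Origin: centre of its underside. Its place and yaw vary; it stands either nearer to or farther from the robot than the orange tube rack
- lever_pivot (a point): the lever's hinge axis, along the station's y axis, inside the console 45 mm above the table. Axes as station
- collar_grip (a point): centre of the red lockout collar round the lever: square with ribbed flats, 34 mm across in x and y, 24 mm tall, can be gripped from above past the knob. With the collar down it is 118 mm from the pivot. Its z axis points up along the lever, y along the hinge. Below it a 20 mm sleeve leads to a cross dog (8 x 44 mm, 58 to 68 mm from the pivot) that sits in a notch of the steel quadrant
- lever_knob (a point): top of the lever's black knob, 27 mm in diameter, 17 mm tall, 160 mm from the pivot, on the lever's axis above the collar. The quadrant (two plates 34 mm apart on the deck, up to 111 mm above the table) has a yellow land between its near (vent) and far (vacuum) notch; a blue dot on the deck marks vent, a red dot vacuum
- lever (a joint): the lever's angle in rad: 0 fully at vent (leaning 0.31 rad towards the station's -x), 0.31 upright, 0.62 fully at vacuum (leaning 0.31 rad towards +x). It stays where it is left (about 0.25 N m of friction). With the collar down the land stops it at about 0.05 (from vent) or 0.57 (from vacuum)
- collar (a joint): how far the collar is lifted along the lever, in m: 0 down, 0.012 at its stop under the knob. A spring pushes it down with 3 N (down) to 5.5 N (lifted). Lifted more than 0.008 it clears the land; it drops home only when the lever is within about 0.05 rad of either end
- tube_rack: orange tube rack with capped tubes, loose, 70 x 210 mm, 74 mm tall; to be left alone. Origin: centre of its underside
- kit_box_a: lower of two stacked lime-green kit boxes, loose, 85 x 130 x 48 mm; leave alone. Origin: centre of its underside
- kit_box_b: upper kit box, same size, lying on the lower one; leave alone
- wash_bottle: white bottle with blue cap, loose, 60 mm thick, 135 mm tall, behind the station; leave alone. Origin: centre of its underside
- reagent_jar: amber jar with black cap, loose, 56 mm thick, 90 mm tall, behind the station; leave alone. Origin: centre of its underside
- cassette: small white test cassette lying on the table, loose, 70 x 22 x 6 mm; leave alone
- marker: blue marker pen lying on the table, loose, 120 mm long, 16 mm thick; leave alone

How it is judged:
On the way, in this order (a step that is already met when the one before it is completed fails the run):
1. the port plate lies home on the guide pins, flush on the flange, with the lever still at vent (z of port_plate in the frame of tank_seat between -0.003 and 0.002 m and horizontal distance between port_plate and tank_seat below 0.004 m and angle between port_plate's own z axis and vertical below 0.02 rad and value of joint lever below 0.1 rad), for 0.2 s.
2. the collar is lifted and the lever is passing through the gate (value of joint collar above 0.006 m and value of joint lever between 0.12 and 0.52 rad), for 0.05 s.
At the end, for the whole second after the job is handed in: the port plate lies flush on the tank's flange (within 2 mm in height, 4 mm sideways, 0.02 rad of level, 0.04 rad in yaw, either way round) with both pins through its holes; the lever is at vacuum (more than 0.56 rad) with the collar dropped home (less than 3 mm up); everything at rest (z of port_plate in the frame of tank_seat between -0.003 and 0.002 m and horizontal distance between port_plate and tank_seat below 0.004 m and angle between port_plate's own z axis and vertical below 0.02 rad and angle between the y axis of port_plate and the y axis of tank_seat, either way round below 0.04 rad and linear speed of port_plate below 0.02 m/s and value of joint lever above 0.56 rad and value of joint collar below 0.003 m and velocity of joint lever between -0.05 and 0.05 rad/s); the robot touches nothing.
It fails at once if the port plate is tipped more than 0.26 rad (15 degrees) (angle between port_plate's own z axis and vertical above 0.26 rad).
It fails at once if the port plate is dropped: faster than 0.4 m/s within 25 mm above the flange (horizontal distance between port_plate and tank_seat below 0.03 m and z of port_plate in the frame of tank_seat below 0.025 m and linear speed of port_plate above 0.4 m/s).
It fails at once if the lever is forced through the gate with the collar down (value of joint collar below 0.005 m and value of joint lever between 0.15 and 0.47 rad).
It fails at once if another thing on the bench is moved by more than 30 mm (distance of any of tube_rack, kit_box_a, kit_box_b, wash_bottle, reagent_jar, cassette, marker from where it was at the start of the episode above 0.03 m).
It also fails if it takes over 51 s, if anything falls off the work surface, if the arm or the gripper's body presses on something with over 40 N, if the wrist force passes 120 N, or if a joint passes its speed limit or range.

## Working session

There is one attempt and no reset: what is moved stays moved. The work goes in short steps, Python scripts to look and compute and a tool call to move; the robot and the scene stay as the last step left them, time stands still between calls to the robot, and variables do not carry over. Pictures are saved under pics/ and viewed, at most 10 in all, crops included, and the job is handed in when it is done.

Besides the shell and the picture viewer there is one more tool, called after "Emit:" as name(argument=value, ...), one argument or row to a line, values as JSON. send_rows: Moves the arm, as the interface text tells. Its arguments: {"type":"object","properties":{"steps":{"type":"array","items":{"type":"object","properties":{"translation":{"type":"array","items":{"type":"number"}},"delta_rot":{"type":"array","items":{"type":"number"}},"jaw":{"type":"number"}}}}},"required":["steps"]}

```bash
ls; mkdir -p pics; cat > h.py <<'E'
import numpy as np, cv2
from plant import *
def cloud(f):
    z=f["range_z"].astype(float); v,u=np.indices(z.shape)
    c=np.stack([(u-f["cx"])/f["fx"]*z,(v-f["cy"])/f["fy"]*z,z],-1)
    R=cv2.Rodrigues(np.array(f["rvec"],float))[0]
    p=(c-np.array(f["tvec"],float).ravel())@R
    p[z<=0]=np.nan
    return p
E
python3 - <<'E'
from h import *
a=[]
for n in("scene","side"):
    f=grab_frame(n); np.savez("f_"+n,**f); a.append(f["pixels"])
    R=cv2.Rodrigues(np.array(f["rvec"],float))[0]; print(n,-R.T@np.array(f["tvec"],float).ravel(),f["fx"])
    cv2.imwrite(f"pics/{n}0.png",cv2.resize(f["pixels"],(800,600)))
print(state())
E
```

```text
pics
scene [1.11334359 1.02164735 1.01733334] 463.16059717215165
side [0.09399216 0.93074773 0.82598322] 382.5306119587925
{'time': 0.1, 'joint_pos': array([-1.18962998e-01,  5.33403079e-02,  1.61418130e+00,  4.50337058e-06,
        1.47597768e+00, -1.18992009e-01]), 'joint_vel': array([-0.00020095, -0.00021296, -0.00333823,  0.00072596, -0.00111536,
       -0.00011461]), 'joint_efforts': array([ 6.14647306e-04, -3.94903493e+01, -3.71363103e+01, -4.52310599e-05,
        3.99340541e-03, -4.17574097e-05]), 'tool_pos': array([6.24458447e-01, 8.94714573e-05, 2.44140551e-01]), 'tool_rot': array([-7.50730820e-04,  7.07096355e-01,  7.07116565e-01, -5.87556769e-04]), 'contact_force': array([ 0.03312954, -0.36850727, -0.20977202]), 'ft_torque': array([-0.02548268,  0.03419078,  0.02376216]), 'grasp_force': 0.0, 'gripper_width': 1.004861533978943}
```

View pics/scene0.png

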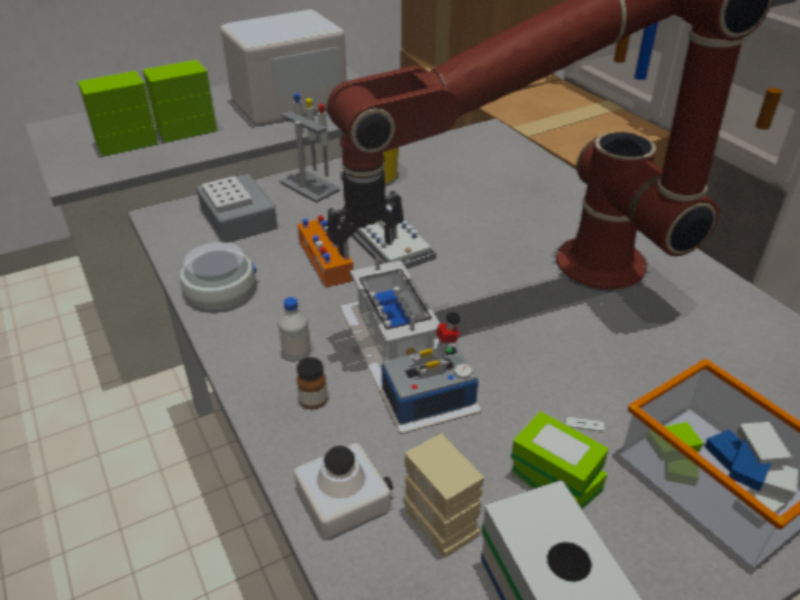

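View pics/side0.png

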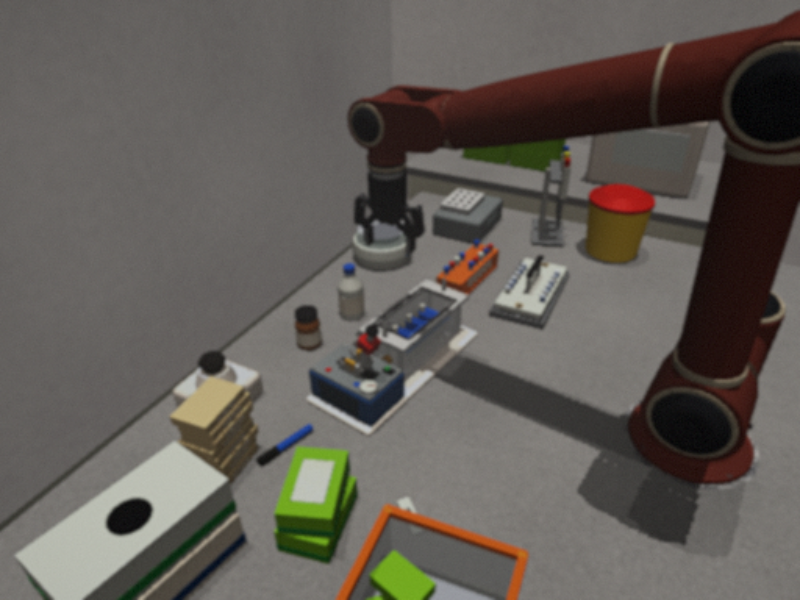

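The scene view shows the tray with the plate at about (395,240), the tank at (395,305) and the lever collar at (447,330). The side view shows the plate at (532,290), tank at (420,325), collar at (367,340), and the rack lying farther than the tray. The tray stands nearer the robot.

```bash
python3 - <<'E'
from h import *
for n in("scene","side"):
    f=np.load(f"f_{n}.npz"); p=cloud(f); hsv=cv2.cvtColor(f["pixels"],cv2.COLOR_BGR2HSV)
    x,y,z=p[...,0],p[...,1],p[...,2]; H,S,V=[hsv[...,i] for i in range(3)]
    def rep(name,m,big=True):
        m=m&np.isfinite(z)
        if big:
            k,l,st,_=cv2.connectedComponentsWithStats(m.astype(np.uint8)); 
            if k<2: print(n,name,"none");return
            m=l==1+np.argmax(st[1:,4])
        q=p[m]; r=cv2.minAreaRect(q[:,:2].astype(np.float32)*1000)
        vv,uu=np.nonzero(m)
        print(n,name,len(q),"mean",q.mean(0).round(4),"rect",np.round(r[0],1),np.round(r[1],1),round(r[2],1),"zr",np.percentile(q[:,2],[2,98]).round(3),"px",uu.mean().round(),vv.mean().round())
    roi=(x>.3)&(x<1)&(y>-.6)&(y<.5)
    rep("rack",roi&(H<18)&(H>4)&(S>150)&(V>100)&(z<.1))
    rep("platetop",roi&(y<-.05)&(z>.027)&(z<.042)&(S<60)&(V>110))
    rep("handle",roi&(y<-.05)&(z>.075)&(z<.1)&(V<70)&(x<.66))
    rep("flange",roi&(z>.099)&(z<.111)&(y<.25)&(y>-.2),True)
    rep("collar",roi&((H<6)|(H>174))&(S>150)&(z>.1)&(z<.22)&(y>0))
    rep("deck",roi&(z>.074)&(z<.086)&(y>0)&(y<.4))
    rep("knob",roi&(z>.17)&(z<.22)&(y>0)&(y<.4)&(V<60))
    rep("base",roi&(z>.002)&(z<.02)&(y>-.1)&(V>140)&(S<60))
E
```

```text
scene rack 478 mean [ 0.5918 -0.3235  0.043 ] rect [ 583.9 -328.9] [219.6  65. ] 86.0 zr [0.002 0.062] px 205.0 159.0
scene platetop 404 mean [ 0.4115 -0.2609  0.0331] rect [ 407.3 -290.8] [116.1 160.2] 0.9 zr [0.028 0.039] px 256.0 156.0
scene handle 19 mean [ 0.4112 -0.3189  0.089 ] rect [ 411.1 -317.8] [35.5 12.1] 87.0 zr [0.084 0.093] px 248.0 136.0
scene flange 900 mean [0.5711 0.01   0.1042] rect [566.3  -3.3] [248.3 116.1] 81.0 zr [0.1   0.108] px 253.0 193.0
scene collar 113 mean [0.5701 0.2034 0.1653] rect [565.8 198.6] [32.2 35.8] 72.9 zr [0.154 0.174] px 286.0 213.0
scene deck 982 mean [0.6102 0.2009 0.0797] rect [599.3 194. ] [109.  154.8] 80.2 zr [0.075 0.085] px 272.0 240.0
scene knob 58 mean [0.5568 0.201  0.1939] rect [555.4 199.7] [22.3 22.5] 57.5 zr [0.183 0.201] px 290.0 203.0
scene base 240 mean [0.6094 0.251  0.0087] rect [607.5 251. ] [ 21.1 164.9] 80.5 zr [0.004 0.013] px 281.0 267.0
side rack 316 mean [ 0.574  -0.3086  0.053 ] rect [ 577.3 -326.8] [214.6  65.3] 84.3 zr [0.023 0.067] px 298.0 171.0
side platetop 696 mean [ 0.4039 -0.3084  0.0347] rect [ 408.9 -332. ] [113.  252.5] 0.9 zr [0.03  0.039] px 339.0 185.0
side handle 41 mean [ 0.4053 -0.3247  0.0906] rect [ 405.6 -326.4] [ 8.6 94.5] 2.1 zr [0.083 0.096] px 342.0 170.0
side flange 790 mean [0.5609 0.0043 0.105 ] rect [567.1  -3.4] [246.4 118.3] 80.8 zr [0.1   0.109] px 266.0 201.0
side collar 76 mean [0.5581 0.2062 0.1658] rect [558.2 203.2] [29.4 27.3] 5.8 zr [0.157 0.174] px 235.0 219.0
side deck 887 mean [0.5937 0.2027 0.0802] rect [596.2 194.1] [106.4 154.3] 81.8 zr [0.075 0.084] px 226.0 238.0
side knob 44 mean [0.5493 0.2017 0.1924] rect [549.8 201.2] [17.8 17. ] 45.1 zr [0.173 0.199] px 238.0 212.0
side base 432 mean [0.5552 0.1867 0.0097] rect [589.3 153.2] [216.1 164.9] 81.3 zr [0.005 0.013] px 240.0 257.0
```

Emit:
send_rows(
  steps=[
    {"translation":[-33,-21.6,0],"delta_rot":[0,0,0],"jaw":8.5},
    {"translation":[-33,-21.6,0],"delta_rot":[0,0,0],"jaw":8.5},
    {"translation":[-33,-21.6,0],"delta_rot":[0,0,0],"jaw":8.5},
    {"translation":[-33,-21.6,0],"delta_rot":[0,0,0],"jaw":8.5},
    {"translation":[-33,-21.6,0],"delta_rot":[0,0,0],"jaw":8.5},
    {"translation":[-33,-21.6,0],"delta_rot":[0,0,0],"jaw":8.5},
    {"translation":[-33,-21.6,0],"delta_rot":[0,0,0],"jaw":8.5},
    {"translation":[-33,-21.6,0],"delta_rot":[0,0,0],"jaw":8.5},
  ],
)

```text
time: 0.9
tool_pos: [0.4072, -0.3314, 0.2449]
tool_rot: [-0.0, 0.707, 0.707, -0.0]
contact_force: [1.0, -0.0, 0.6]
gripper_width: 1.0
grasp_force: 0.0
```

```bash
python3 - <<'E'
from h import *
s=state(); print(s["time"],s["tool_pos"],s["tool_rot"],abs(s["joint_vel"]).max())
f=grab_frame("wrist"); np.savez("f_w1",**f); cv2.imwrite("pics/w1.png",f["pixels"])
p=cloud(f); x,y,z=p[...,0],p[...,1],p[...,2]; V=f["pixels"].max(-1)
for nm,m in (("handle",(z>.086)&(z<.096)),("plate",(z>.028)&(z<.038)),("ports",(z>.044)&(z<.054)),("tray",(z>.012)&(z<.022))):
    k,l,st,_=cv2.connectedComponentsWithStats(m.astype(np.uint8)); 
    for i in np.argsort(-st[1:,4])[:3]+1:
        q=p[l==i]; r=cv2.minAreaRect(q[:,:2].astype(np.float32)*1000)
        print(nm,len(q),q.mean(0).round(4),np.round(r[0],1),np.round(r[1],1),round(r[2],2),st[i][:4])
E
```

```text
0.9 [ 0.40724874 -0.33144346  0.24492886] [-1.58703426e-04  7.07335582e-01  7.06877888e-01 -3.21452340e-05] 0.8314360076522447
handle 1575 [ 0.4071 -0.331   0.0917] [ 406.8 -334.3] [ 13.9 102.5] 0.4 [252 127  16 106]
plate 17251 [ 0.4069 -0.3186  0.0342] [ 407.1 -335.5] [112.3 241. ] 0.62 [203  52 112 213]
plate 416 [ 0.6817 -0.5212  0.033 ] [ 682.8 -521.2] [108.7   3.2] 0.36 [428 305  84   7]
plate 225 [ 0.3023 -0.5944  0.0331] [ 301.4 -594.8] [ 8.  57.8] 71.96 [163 347  41  15]
ports 3051 [ 0.5789 -0.2897  0.0534] [ 580.  -307.7] [162.3  71.2] 84.73 [388  60  99 162]
ports 502 [ 0.5446 -0.3779  0.0532] [ 549.8 -380.3] [106.   24.4] 84.68 [367 166  36  91]
ports 359 [ 0.5762 -0.4181  0.0535] [ 576.6 -419.8] [36.4 50. ] 16.97 [390 225  38  36]
tray 2459 [ 0.409  -0.2965  0.0176] [ 408.6 -335.4] [132.2 262.6] 2.21 [194  40 127 227]
tray 439 [ 0.6841 -0.5213  0.017 ] [ 687.4 -521.1] [124.2   7.3] 2.76 [419 297  93   8]
tray 244 [ 0.2975 -0.5954  0.0169] [ 297.4 -596.9] [10.9 73.3] 74.7 [158 338  51  16]
```

Emit:
send_rows(
  steps=[
    {"translation":[-0.45,-0.2,4],"delta_rot":[0,0,-0.009],"jaw":5},
    {"translation":[-0.45,-0.2,8],"delta_rot":[0,0,-0.009],"jaw":5},
    {"translation":[-0.45,-0.2,12],"delta_rot":[0,0,-0.009],"jaw":5},
    {"translation":[-0.45,-0.2,15],"delta_rot":[0,0,-0.009],"jaw":5},
    {"translation":[-0.45,-0.2,16.4],"delta_rot":[0,0,-0.009],"jaw":5},
    {"translation":[-0.45,-0.2,16.4],"delta_rot":[0,0,-0.009],"jaw":5},
    {"translation":[-0.45,-0.2,16.4],"delta_rot":[0,0,-0.009],"jaw":0.5},
    {"translation":[-0.45,-0.2,16.4],"delta_rot":[0,0,-0.009],"jaw":0.5},
  ],
)

```text
time: 1.75
tool_pos: [0.4082, -0.3357, 0.0837]
tool_rot: [0.002, 0.704, 0.71, -0.0]
contact_force: [0.0, -0.6, 0.1]
gripper_width: 0.255
grasp_force: 0.0
```

```bash
python3 - <<'E'
from h import *
s=state(); print(s["time"],s["tool_pos"],s["tool_rot"],s["gripper_width"],s["grasp_force"],s["contact_force"])
E
```

```text
1.75 [ 0.40824196 -0.33568457  0.0837157 ] [ 2.04312191e-03  7.03858955e-01  7.10336813e-01 -9.43050466e-05] 0.25509985986397293 0.0 [ 0.02332405 -0.62197031  0.14319116]
```

Emit:
send_rows(
  steps=[
    {"translation":[0,0,0],"delta_rot":[0,0,0],"jaw":0.5},
    {"translation":[0,0,0],"delta_rot":[0,0,0],"jaw":0.5},
    {"translation":[0,0,0],"delta_rot":[0,0,0],"jaw":0.5},
    {"translation":[0,0,0],"delta_rot":[0,0,0],"jaw":0.5},
    {"translation":[0,0,-0.5],"delta_rot":[0,0,0],"jaw":0.5},
    {"translation":[0,0,-2],"delta_rot":[0,0,0],"jaw":0.5},
    {"translation":[0,0,-4],"delta_rot":[0,0,0],"jaw":0.5},
    {"translation":[0,0,-6],"delta_rot":[0,0,0],"jaw":0.5},
  ],
)

```text
time: 2.55
tool_pos: [0.4065, -0.3339, 0.1418]
tool_rot: [-0.001, 0.704, 0.71, 0.0]
contact_force: [0.5, 0.0, -3.9]
gripper_width: 0.147
grasp_force: 58.7
```

Emit:
send_rows(
  steps=[
    {"translation":[0,0,-3],"delta_rot":[0,0,0],"jaw":0.5},
    {"translation":[0,0,-6.5],"delta_rot":[0,0,0],"jaw":0.5},
    {"translation":[2,0,-10],"delta_rot":[0,0,0.02],"jaw":0.5},
    {"translation":[5,0,-13],"delta_rot":[0,0,0.04],"jaw":0.5},
    {"translation":[9,0,-15],"delta_rot":[0,0,0.07],"jaw":0.5},
    {"translation":[13,0,-15.9],"delta_rot":[0,0,0.1],"jaw":0.5},
    {"translation":[17,0,-15.9],"delta_rot":[0,0,0.13],"jaw":0.5},
    {"translation":[21,0,-15.9],"delta_rot":[0,0,0.16],"jaw":0.5},
  ],
)

```text
time: 3.35
tool_pos: [0.4045, -0.1229, 0.3012]
tool_rot: [0.001, 0.759, 0.651, 0.0]
contact_force: [0.8, -0.5, -3.7]
gripper_width: 0.149
grasp_force: 58.7
```

Emit:
send_rows(
  steps=[
    {"translation":[4,0.6,0],"delta_rot":[0,0,0.007],"jaw":0.5},
    {"translation":[7.5,1.2,0],"delta_rot":[0,0,0.007],"jaw":0.5},
    {"translation":[10,1.6,0],"delta_rot":[0,0,0.007],"jaw":0.5},
    {"translation":[11.5,1.9,0],"delta_rot":[0,0,0.007],"jaw":0.5},
    {"translation":[12,2,0],"delta_rot":[0,0,0.007],"jaw":0.5},
    {"translation":[12,2,0],"delta_rot":[0,0,0.007],"jaw":0.5},
    {"translation":[12,2,0],"delta_rot":[0,0,0.007],"jaw":0.5},
    {"translation":[12,2,0],"delta_rot":[0,0,0.007],"jaw":0.5},
  ],
)

```text
time: 4.15
tool_pos: [0.4427, -0.0097, 0.3003]
tool_rot: [0.0, 0.761, 0.649, -0.0]
contact_force: [0.3, 0.6, -3.5]
gripper_width: 0.147
grasp_force: 58.8
```

```bash
python3 - <<'E'
from h import *
s=state(); print(s["time"],s["tool_pos"],s["tool_rot"],abs(s["joint_vel"]).max())
f=grab_frame("wrist"); np.savez("f_w2",**f); cv2.imwrite("pics/w2.png",f["pixels"])
p=cloud(f); x,y,z=p[...,0],p[...,1],p[...,2]
t=s["tool_pos"]; n=np.hypot(x-t[0],y-t[1])
for nm,m in (("flange",(z>.098)&(z<.112)),("pins",(z>.118)&(z<.145)&(x>.5)),("deck",(z>.075)&(z<.085)&(y>.1)),("collar",(z>.15)&(z<.18)&(y>.1)),("knob",(z>.18)&(z<.21)&(y>.1))):
    k,l,st,_=cv2.connectedComponentsWithStats(m.astype(np.uint8)); 
    for i in np.argsort(-st[1:,4])[:3]+1:
        q=p[l==i]; r=cv2.minAreaRect(q[:,:2].astype(np.float32)*1000)
        print(nm,len(q),q.mean(0).round(4),np.round(r[0],1),np.round(r[1],1),round(r[2],2),st[i][:4])
E
```

```text
4.15 [ 0.44268439 -0.00966871  0.3003013 ] [ 4.41036368e-05  7.61152901e-01  6.48572460e-01 -1.52999889e-04] 0.002206559662955883
flange 7880 [0.5986 0.012  0.105 ] [584.2  -7.1] [240.   76.9] 80.91 [348  16 104 233]
flange 1 [0.6081 0.0107 0.0983] [608.1  10.7] [0. 0.] 0.0 [414 124   1   1]
pins 184 [0.5792 0.1    0.1302] [579.7 100.2] [7.3 9.9] 6.21 [388  22  19  15]
pins 123 [ 0.547  -0.1064  0.1294] [ 547.7 -107.2] [9.6 7.2] 19.03 [364 240  13  15]
```

View pics/w2.png

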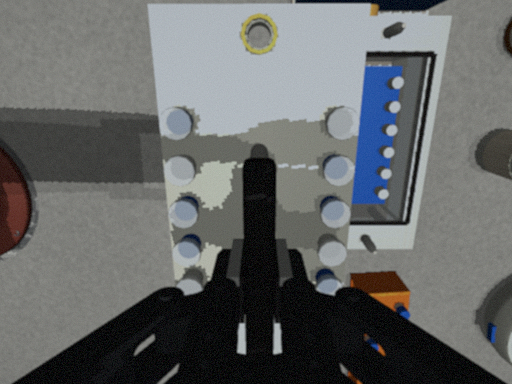

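The wrist view shows the plate held square to the tank, with a plate hole at (260,35) and the tank's pins at about (393,30) and (369,243).

```bash
cat > pl.py <<'E'
from h import *
def plate(f,t,yaw):
    p=cloud(f); d=p-t; c,s=np.cos(yaw),np.sin(yaw)
    X=d[...,0]*c+d[...,1]*s; Y=-d[...,0]*s+d[...,1]*c; Z=d[...,2]
    m=(abs(X)<.075)&(Y<.14)&(Y>.0)&(Z<-.035)&(Z>-.06)
    q=np.c_[X[m],Y[m],Z[m]]; print("plate top z rel",np.median(q[:,2]),"n",len(q))
    A=np.c_[q[:,:2],np.ones(len(q))]; print("tilt fit",np.linalg.lstsq(A,q[:,2],rcond=None)[0].round(4))
    r=cv2.minAreaRect(q[:,:2].astype(np.float32)*1000); print(np.round(r[0],1),np.round(r[1],1),r[2])
    for lo in(.03,.06,.09):
        k=(q[:,1]>lo)&(q[:,1]<lo+.03); print("x edges",lo,q[k,0].min().round(4),q[k,0].max().round(4))
    print("y max",q[:,1].max())
    # hole: yellow ring
    h=cv2.cvtColor(f["pixels"],cv2.COLOR_BGR2HSV); g=(h[...,0]>18)&(h[...,0]<35)&(h[...,1]>90)&m
    vv,uu=np.nonzero(g); (cc,rr)=cv2.minEnclosingCircle(np.c_[uu,vv].astype(np.float32)); print("ring px",cc,rr)
    R=cv2.Rodrigues(np.array(f["rvec"],float))[0]; o=-R.T@np.array(f["tvec"],float).ravel()
    ray=R.T@np.array([(cc[0]-f["cx"])/f["fx"],(cc[1]-f["cy"])/f["fy"],1]); zz=t[2]+np.median(q[:,2])
    w=o+ray*(zz-o[2])/ray[2]-t; print("hole rel",w[0]*c+w[1]*s,-w[0]*s+w[1]*c)
E
python3 - <<'E'
from pl import *
plate(np.load("f_w2.npz"),np.array([.44268,-.00967,.3003]),np.deg2rad(80.87-90))
E
```

```text
plate top z rel -0.049474960495168974 n 37399
tilt fit [-0.002  -0.0028 -0.0491]
[-0.7 60.4] [112.8 120.8] 0.05635625123977661
x edges 0.03 -0.057 0.0556
x edges 0.06 -0.057 0.0557
x edges 0.09 -0.0572 0.0555
y max 0.12077241731680197
ring px (258.5, 33.5) 19.65970230102539
hole rel -0.001106551685156016 0.10712756203802343
```

Emit:
send_rows(
  steps=[
    {"translation":[0.5,2,0],"delta_rot":[0,0,0],"jaw":0.5},
    {"translation":[1,5.5,0],"delta_rot":[0,0,0],"jaw":0.5},
    {"translation":[2,9,1],"delta_rot":[0,0,0],"jaw":0.5},
    {"translation":[2.45,11.5,3],"delta_rot":[0,0,0],"jaw":0.5},
    {"translation":[2.45,12.16,5],"delta_rot":[0,0,0],"jaw":0.5},
    {"translation":[2.45,12.16,7],"delta_rot":[0,0,0],"jaw":0.5},
    {"translation":[2.45,12.16,7.8],"delta_rot":[0,0,0],"jaw":0.5},
    {"translation":[2.45,12.16,7.8],"delta_rot":[0,0,0],"jaw":0.5},
  ],
)

```text
time: 5.0
tool_pos: [0.5658, -0.0042, 0.2205]
tool_rot: [-0.001, 0.761, 0.649, -0.001]
contact_force: [-0.0, 0.7, -3.0]
gripper_width: 0.15
grasp_force: 59.0
```

```bash
python3 - <<'E'
from pl import *
s=state(); print(s["time"],s["tool_pos"],s["tool_rot"],abs(s["joint_vel"]).max())
f=grab_frame("wrist"); np.savez("f_w3",**f)
g=grab_frame("side"); h=grab_frame("scene")
a=cv2.resize(f["pixels"][0:110,200:320],(400,366),interpolation=cv2.INTER_CUBIC)
b=cv2.resize(g["pixels"][160:260,210:320],(400,366),interpolation=cv2.INTER_CUBIC)
cv2.imwrite("pics/c3.png",np.hstack([a,b]))
q=s["tool_rot"]; plate(f,s["tool_pos"],2*np.arctan2(q[2],q[1])-np.pi/2)
E
```

```text
5.0 [ 0.56582436 -0.0042185   0.2204924 ] [-0.00132766  0.76096009  0.64879619 -0.00121708] 0.037444901155915
plate top z rel -0.04951036494534286 n 37422
tilt fit [-0.0041 -0.0034 -0.0491]
[-0.9 60.4] [112.7 120.9] 0.018741751089692116
x edges 0.03 -0.0572 0.0554
x edges 0.06 -0.0573 0.0553
x edges 0.09 -0.0572 0.0553
y max 0.12090574977241501
ring px (258.7592468261719, 33.53703689575195) 19.73102378845215
hole rel -0.0011425242486951016 0.10712168457041359
```

View pics/c3.png

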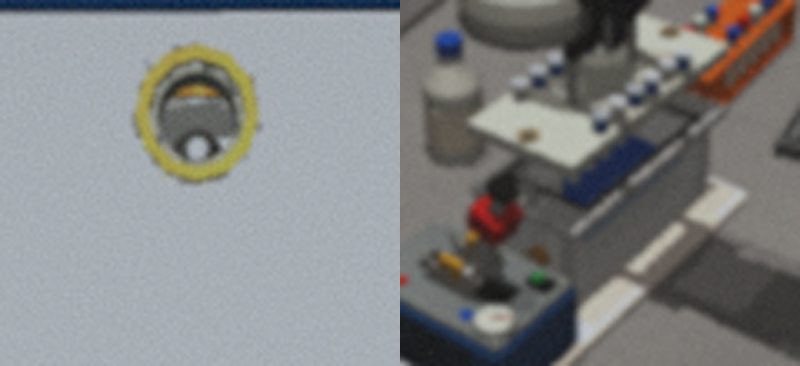

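The left crop shows the pin's tip through the plate hole at crop (197,147), i.e. pixel (259.1,44.1); the right crop shows the plate hovering level over the tank.

```bash
python3 - <<'E'
from h import *
f=np.load("f_w3.npz"); g=cv2.cvtColor(f["pixels"],cv2.COLOR_BGR2GRAY)[36:52,250:270].astype(float)
m=g>150; sub=m[5:12,5:14]; v,u=np.nonzero(sub); print(u.mean()+255,v.mean()+41,m.sum()); print(g[4:14,2:16].astype(int))
t=np.array([.56582,-.00422,.22049]); yaw=2*np.arctan2(.648796,.76096)-np.pi/2; c,s=np.cos(yaw),np.sin(yaw)
R=cv2.Rodrigues(np.array(f["rvec"],float))[0]; o=-R.T@np.array(f["tvec"],float).ravel()
for px in ((259.1,44.1),(259,44.6),(258.6,43.7)):
    ray=R.T@np.array([(px[0]-f["cx"])/f["fx"],(px[1]-f["cy"])/f["fy"],1])
    w=o+ray*(.139-o[2])/ray[2]; d=w-t; print(w,"tool-frame station x,y",d[0]*c+d[1]*s,-d[0]*s+d[1]*c)
print("cam rel",o-t)
E
```

```text
258.7826086956522 44.30434782608695 92
[[ 98  93  82  76  69  71  79  78  71  72  62  76  92  99]
 [ 93  85  70  66  76 104 128 128 124  92  62  68  87 121]
 [ 83  72  62  68 105 137 162 166 156 128  89  58  77 118]
 [ 78  58  60  88 129 165 175 176 173 151 105  67  59  92]
 [ 80  59  67  90 139 171 176 176 167 160 111  64  43  74]
 [ 99  72  68  85 136 167 178 177 174 149 105  67  55  84]
 [141 110  85  80 124 160 171 173 166 135  86  78  94 125]
 [149 138 117  95 108 139 154 153 138 127 109 113 134 155]
 [157 157 134 117 121 129 136 141 135 131 136 140 152 149]
 [152 155 145 140 139 143 144 143 145 145 150 149 156 156]]
[0.58155625 0.10094211 0.139     ] tool-frame station x,y -0.0010904222119370796 0.1063273716854063
[0.58145156 0.10067633 0.139     ] tool-frame station x,y -0.0011517671879917053 0.1060483797986144
[0.58128902 0.10121099 0.139     ] tool-frame station x,y -0.0013968146573274179 0.10655061730930156
cam rel [0.01224676 0.07808891 0.12868844]
```

Emit:
send_rows(
  steps=[
    {"translation":[-0.05,0,0.8],"delta_rot":[0,0,0],"jaw":0.5},
    {"translation":[-0.05,0,1.4],"delta_rot":[0,0,0],"jaw":0.5},
    {"translation":[-0.05,0,1.9],"delta_rot":[0,0,0],"jaw":0.5},
    {"translation":[-0.05,0,2.3],"delta_rot":[0,0,0],"jaw":0.5},
    {"translation":[-0.05,0,2.6],"delta_rot":[0,0,0],"jaw":0.5},
    {"translation":[-0.05,0,2.8],"delta_rot":[0,0,0],"jaw":0.5},
    {"translation":[-0.05,0,2.8],"delta_rot":[0,0,0],"jaw":0.5},
    {"translation":[-0.05,0,2.8],"delta_rot":[0,0,0],"jaw":0.5},
  ],
)

```text
time: 5.95
tool_pos: [0.5669, -0.0043, 0.1944]
tool_rot: [0.0, 0.761, 0.649, 0.0]
contact_force: [-0.1, -0.1, -4.1]
gripper_width: 0.152
grasp_force: 59.1
```

```bash
python3 - <<'E'
from pl import *
s=state(); print(s["time"],s["tool_pos"],s["tool_rot"],s["contact_force"],s["ft_torque"])
f=grab_frame("wrist"); np.savez("f_w4",**f)
q=s["tool_rot"]; plate(f,s["tool_pos"],2*np.arctan2(q[2],q[1])-np.pi/2)
E
```

```text
5.95 [ 0.56688102 -0.00432326  0.19444963] [7.56193408e-05 7.60710356e-01 6.49091474e-01 8.56989147e-05] [-0.05761861 -0.1052792  -4.10447533] [-0.03809952 -0.01112178 -0.03142035]
plate top z rel -0.04949542520201544 n 37501
tilt fit [-0.0017 -0.0031 -0.0491]
[-0.7 60.4] [120.8 112.8] 89.98934936523438
x edges 0.03 -0.0568 0.0557
x edges 0.06 -0.057 0.0554
x edges 0.09 -0.0571 0.0558
y max 0.1208283490187829
ring px (259.1000061035156, 33.5) 19.744972229003906
hole rel -0.0007770537815016063 0.10715732508255092
```

Emit:
send_rows(
  steps=[
    {"translation":[0,0,0.3],"delta_rot":[0,0,0],"jaw":0.5},
    {"translation":[0,0,0.5],"delta_rot":[0,0,0],"jaw":0.5},
    {"translation":[0,0,0.7],"delta_rot":[0,0,0],"jaw":0.5},
    {"translation":[0,0,0.9],"delta_rot":[0,0,0],"jaw":0.5},
    {"translation":[0,0,1.1],"delta_rot":[0,0,0],"jaw":0.5},
    {"translation":[0,0,1.2],"delta_rot":[0,0,0],"jaw":0.5},
    {"translation":[0,0,1.2],"delta_rot":[0,0,0],"jaw":0.5},
    {"translation":[0,0,1.2],"delta_rot":[0,0,0],"jaw":0.5},
  ],
)

```text
time: 6.8
tool_pos: [0.5667, -0.0043, 0.1822]
tool_rot: [-0.0, 0.761, 0.649, -0.0]
contact_force: [0.3, -0.5, -3.6]
gripper_width: 0.15
grasp_force: 59.0
```

Emit:
send_rows(
  steps=[
    {"translation":[0,0,0.3],"delta_rot":[0,0,0],"jaw":0.5},
    {"translation":[0,0,0.6],"delta_rot":[0,0,0],"jaw":0.5},
    {"translation":[0,0,0.9],"delta_rot":[0,0,0],"jaw":0.5},
    {"translation":[0,0,1.2],"delta_rot":[0,0,0],"jaw":0.5},
    {"translation":[0,0,1.4],"delta_rot":[0,0,0],"jaw":0.5},
    {"translation":[0,0,1.5],"delta_rot":[0,0,0],"jaw":0.5},
    {"translation":[0,0,1.55],"delta_rot":[0,0,0],"jaw":0.5},
    {"translation":[0,0,1.55],"delta_rot":[0,0,0],"jaw":0.5},
  ],
)

```text
time: 7.6
tool_pos: [0.5667, -0.0042, 0.167]
tool_rot: [-0.0, 0.761, 0.649, -0.0]
contact_force: [-2.2, -0.0, -2.0]
gripper_width: 0.153
grasp_force: 59.2
```

Emit:
send_rows(
  steps=[
    {"translation":[0,0,0.05],"delta_rot":[0,0,0],"jaw":0.5},
    {"translation":[0,0,0.05],"delta_rot":[0,0,0],"jaw":0.5},
    {"translation":[0,0,0.05],"delta_rot":[0,0,0],"jaw":0.5},
    {"translation":[0,0,0.1],"delta_rot":[0,0,0],"jaw":0.5},
    {"translation":[0,0,0.1],"delta_rot":[0,0,0],"jaw":0.5},
    {"translation":[0,0,0.1],"delta_rot":[0,0,0],"jaw":0.5},
    {"translation":[0,0,0.1],"delta_rot":[0,0,0],"jaw":0.5},
    {"translation":[0,0,0.1],"delta_rot":[0,0,0],"jaw":0.5},
  ],
)

```text
time: 8.4
tool_pos: [0.5667, -0.0042, 0.1669]
tool_rot: [-0.0, 0.761, 0.649, -0.0]
contact_force: [-7.1, 1.9, 4.6]
gripper_width: 0.15
grasp_force: 60.2
```

```bash
python3 - <<'E'
from pl import *
s=state(); print(s["time"],s["tool_pos"],s["tool_rot"],s["contact_force"],s["ft_torque"])
f=grab_frame("wrist"); np.savez("f_w5",**f)
q=s["tool_rot"]; plate(f,s["tool_pos"],2*np.arctan2(q[2],q[1])-np.pi/2)
E
```

```text
8.4 [ 0.56671589 -0.00423459  0.1669072 ] [-9.12781577e-05  7.60666655e-01  6.49142683e-01 -9.54837860e-05] [-7.10616566  1.86014344  4.63055808] [ 0.1022014   0.99600825 -0.05494573]
plate top z rel -0.04965941849322178 n 37334
tilt fit [-0.0012 -0.0038 -0.0491]
[-0.5 60.3] [120.5 112.8] 89.97197723388672
x edges 0.03 -0.0569 0.0555
x edges 0.06 -0.0568 0.0559
x edges 0.09 -0.057 0.0557
y max 0.12052846195965075
ring px (258.88916015625, 33.608245849609375) 19.639789581298828
hole rel -0.0009099108881209794 0.10711086860952251
```

Emit:
send_rows(
  steps=[
    {"translation":[0,0,0],"delta_rot":[0,0,0],"jaw":2},
    {"translation":[0,0,0],"delta_rot":[0,0,0],"jaw":3.5},
    {"translation":[0,0,0],"delta_rot":[0,0,0],"jaw":5},
    {"translation":[0,0,0],"delta_rot":[0,0,0],"jaw":5},
    {"translation":[0,0,-1],"delta_rot":[0,0,0],"jaw":5},
    {"translation":[0,0,-3],"delta_rot":[0,0,0],"jaw":5},
    {"translation":[0,0,-7],"delta_rot":[0,0,0],"jaw":5},
    {"translation":[0,0,-11],"delta_rot":[0,0,0],"jaw":5},
  ],
)

```text
time: 9.25
tool_pos: [0.5663, -0.0043, 0.2769]
tool_rot: [-0.0, 0.761, 0.649, -0.0]
contact_force: [0.0, -0.3, -0.1]
gripper_width: 0.585
grasp_force: 0.0
```

Emit:
send_rows(
  steps=[
    {"translation":[3,0,-2],"delta_rot":[0,0,0],"jaw":5},
    {"translation":[5,0,-3],"delta_rot":[0,0,0],"jaw":5},
    {"translation":[8,0,-4],"delta_rot":[0,0,0],"jaw":5},
    {"translation":[10,0,-4],"delta_rot":[0,0,0],"jaw":5},
    {"translation":[10,0,-4],"delta_rot":[0,0,0],"jaw":5},
    {"translation":[10,0,-4],"delta_rot":[0,0,0],"jaw":5},
    {"translation":[10,0,-4],"delta_rot":[0,0,0],"jaw":5},
    {"translation":[10,0,-4],"delta_rot":[0,0,0],"jaw":5},
  ],
)

```text
time: 10.05
tool_pos: [0.5824, 0.0935, 0.3156]
tool_rot: [-0.0, 0.761, 0.649, -0.0]
contact_force: [0.6, 0.3, 0.5]
gripper_width: 0.589
grasp_force: 0.0
```

```bash
python3 - <<'E'
from h import *
s=state(); print(s["time"],s["tool_pos"],s["tool_rot"],s["contact_force"])
f=grab_frame("wrist"); np.savez("f_w6",**f); cv2.imwrite("pics/w6.png",f["pixels"])
p=cloud(f); x,y,z=p[...,0],p[...,1],p[...,2]; h=cv2.cvtColor(f["pixels"],cv2.COLOR_BGR2HSV)
red=((h[...,0]<6)|(h[...,0]>174))&(h[...,1]>120)
for nm,m in (("plate",(z>.112)&(z<.122)),("deck",(z>.075)&(z<.085)&(y>.1)),("collar",(z>.14)&(z<.185)&(y>.1)&red),("knob",(z>.18)&(z<.215)&(y>.1)&(h[...,2]<80)),("quad",(z>.104)&(z<.114)&(y>.14))):
    k,l,st,_=cv2.connectedComponentsWithStats(m.astype(np.uint8)); 
    for i in np.argsort(-st[1:,4])[:2]+1:
        q=p[l==i]; r=cv2.minAreaRect(q[:,:2].astype(np.float32)*1000)
        print(nm,len(q),q.mean(0).round(4),"zmax",q[:,2].max().round(4),np.round(r[0],1),np.round(r[1],1),round(r[2],2),st[i][:4])
m=(z>.112)&(z<.122)&(y<.12); q=p[m]; print(np.linalg.lstsq(np.c_[q[:,:2],np.ones(len(q))],q[:,2],rcond=None)[0].round(4), np.median(q[:,2]))
E
```

```text
10.05 [0.58239515 0.09354321 0.31561646] [-6.08072346e-05  7.61111345e-01  6.48621209e-01 -2.09804996e-04] [0.57878592 0.304359   0.53260075]
plate 14023 [0.5693 0.0153 0.1172] zmax 0.122 [566.2  -4.4] [241.6 112.4] 80.92 [207 148 106 186]
plate 92 [ 0.76   -0.0527  0.116 ] zmax 0.122 [761.2 -54.7] [23.4 12.3] 36.49 [419 258  19  15]
deck 9695 [0.6114 0.1888 0.0802] zmax 0.0849 [596.1 190.6] [104.1 154. ] 80.87 [186  20 145 102]
deck 53 [0.781  0.1046 0.0803] zmax 0.085 [782.3 105.1] [20.7  3.1] 20.0 [421 121  22   9]
collar 1168 [0.5681 0.1923 0.1696] zmax 0.1751 [563.3 193.9] [33.7 35.3] 78.35 [198  47  43  45]
knob 946 [0.5533 0.195  0.197 ] zmax 0.2013 [552.5 195. ] [24.9 24.6] 54.51 [183  49  34  37]
quad 265 [0.5857 0.1732 0.1103] zmax 0.1137 [588.  176.9] [17.  35.3] 85.15 [236  78  35  19]
quad 175 [0.5983 0.205  0.1109] zmax 0.1134 [598.2 205. ] [ 5.8 23.7] 80.84 [246  52  25   7]
[-0.002  -0.      0.1183] 0.11719685735294984
```

View pics/w6.png

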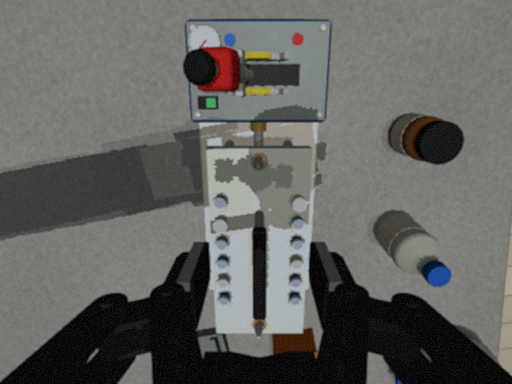

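The wrist view shows the plate seated with pin tips showing at (258,162) and (258,325), the collar at (222,68), the knob at (200,68), and the blue and red dots at (230,40) and (298,40).

```bash
cat > lv.py <<'E'
from h import *
from scipy.spatial.transform import Rotation as Ro
yaw=np.deg2rad(-9.1); ex=np.array([np.cos(yaw),np.sin(yaw),0]); ey=np.array([-np.sin(yaw),np.cos(yaw),0]); ez=np.array([0,0,1.])
piv=np.array([.5661,-.0042,.045])+.1948*ey
def pose(r,th):
    ph=th-.31; a=np.sin(ph)*ex+np.cos(ph)*ez
    return piv+r*a, Ro.from_matrix(np.c_[ey,np.cross(-a,ey),-a])
def cur():
    s=state(); q=s["tool_rot"]; return s["tool_pos"],Ro.from_quat([q[1],q[2],q[3],q[0]])
def delta(p,R,r,th):
    P,Q=pose(r,th); return (R.inv().apply(P-p)*100).round(3),(R.inv()*Q).as_rotvec().round(4)
E
python3 - <<'E'
from lv import *
p,R=cur(); print(piv,p)
for r in(.21,.19): print(r,delta(p,R,r,0), pose(r,0)[0])
E
```

```text
[0.59690919 0.18814821 0.045     ] [0.5824127  0.09358987 0.315631  ]
0.21 (array([ 9.565, -6.472,  7.065]), array([-3.103e-01,  2.000e-04, -4.000e-04])) [0.53365318 0.19828018 0.24499005]
0.19 (array([ 9.565, -5.861,  8.969]), array([-3.103e-01,  2.000e-04, -4.000e-04])) [0.53967756 0.19731523 0.22594338]
```

Emit:
send_rows(
  steps=[
    {"translation":[3,-2,0],"delta_rot":[-0.1,0,0],"jaw":5.5},
    {"translation":[6,-4,1],"delta_rot":[-0.2,0,0],"jaw":5.5},
    {"translation":[9,-6,3],"delta_rot":[-0.31,0,0],"jaw":5.5},
    {"translation":[9.57,-6.47,5],"delta_rot":[-0.31,0,0],"jaw":5.5},
    {"translation":[9.57,-6.47,7.06],"delta_rot":[-0.31,0,0],"jaw":5.5},
    {"translation":[9.57,-6.47,7.06],"delta_rot":[-0.31,0,0],"jaw":5.5},
    {"translation":[9.57,-6.47,7.06],"delta_rot":[-0.31,0,0],"jaw":5.5},
    {"translation":[9.57,-6.47,7.06],"delta_rot":[-0.31,0,0],"jaw":5.5},
  ],
)

```text
time: 10.9
tool_pos: [0.5347, 0.1987, 0.247]
tool_rot: [0.118, 0.752, 0.641, 0.101]
contact_force: [0.6, -0.2, -0.1]
gripper_width: 0.647
grasp_force: 0.0
```

```bash
python3 - <<'E'
from lv import *
p,R=cur(); print(p,state()["time"])
for r in(.19,.113): print(r,delta(p,R,r,0))
f=grab_frame("wrist"); cv2.imwrite("pics/w7.png",f["pixels"])
P=cloud(f); d=(P-piv); ph=-.31
a=np.sin(ph)*ex+np.cos(ph)*ez; b=np.cos(ph)*ex-np.sin(ph)*ez
A,B,C=d@a,d@b,d@ey
h=cv2.cvtColor(f["pixels"],cv2.COLOR_BGR2HSV)
red=((h[...,0]<6)|(h[...,0]>174))&(h[...,1]>120)&(A>.1)&(A<.14)&(abs(B)<.04)
print("collar",red.sum(),[np.percentile(v[red],[1,50,99]).round(4) for v in(A,B,C)])
k=(A>.15)&(A<.17)&(abs(B)<.03)&(abs(C)<.03); print("knob",k.sum(),[np.percentile(v[k],[1,50,99]).round(4) for v in(A,B,C)])
E
```

```text
[0.53474057 0.19873935 0.24704371] 10.9
0.19 (array([-0.064, -0.163,  2.165]), array([ 0.0023, -0.0008, -0.0006]))
0.113 (array([-0.071, -0.18 ,  9.865]), array([ 0.0023, -0.0008, -0.0006]))
collar 1278 [array([0.1108, 0.1295, 0.1317]), array([-0.0159, -0.0005,  0.0168]), array([-0.0103,  0.0115,  0.0176])]
knob 1202 [array([0.1522, 0.1592, 0.1614]), array([-0.0107,  0.0009,  0.0131]), array([-0.0098,  0.0029,  0.0129])]
```

View pics/w7.png

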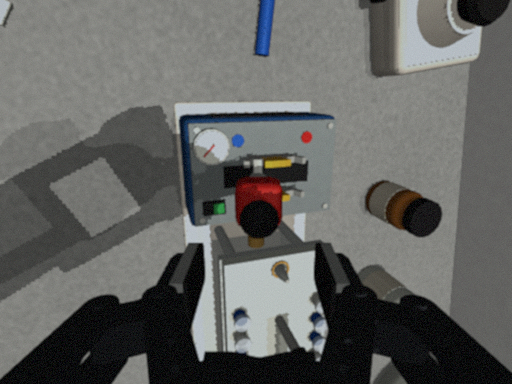

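The wrist view shows the collar at (259,200) and knob at (260,218) centred between the fingers; the model matches to about 1 mm.

Emit:
send_rows(
  steps=[
    {"translation":[0,0.05,2],"delta_rot":[0,0,0],"jaw":5.5},
    {"translation":[0,0.05,4],"delta_rot":[0,0,0],"jaw":5.5},
    {"translation":[0,0.05,6],"delta_rot":[0,0,0],"jaw":5.5},
    {"translation":[0,0.05,8],"delta_rot":[0,0,0],"jaw":5.5},
    {"translation":[0,0.05,9.2],"delta_rot":[0,0,0],"jaw":5.5},
    {"translation":[0,0.05,9.7],"delta_rot":[0,0,0],"jaw":5.5},
    {"translation":[0,0.05,9.7],"delta_rot":[0,0,0],"jaw":5.5},
    {"translation":[0,0.05,9.7],"delta_rot":[0,0,0],"jaw":5.5},
  ],
)

```text
time: 11.75
tool_pos: [0.564, 0.1945, 0.1543]
tool_rot: [0.118, 0.752, 0.641, 0.101]
contact_force: [-0.1, -0.1, -0.5]
gripper_width: 0.645
grasp_force: 0.0
```

```bash
python3 - <<'E'
from lv import *
p,R=cur(); s=state(); print(p,s["time"],s["contact_force"],delta(p,R,.113,0))
E
```

```text
[0.5640039  0.19454306 0.15426205] 11.75 [-0.13117237 -0.11138101 -0.5176298 ] (array([-0.111, -0.143,  0.127]), array([ 0.0016, -0.0009,  0.0005]))
```

Emit:
send_rows(
  steps=[
    {"translation":[-0.1,-0.1,0.1],"delta_rot":[0,0,0],"jaw":5.5},
    {"translation":[-0.1,-0.1,0.1],"delta_rot":[0,0,0],"jaw":4.5},
    {"translation":[-0.1,-0.1,0.1],"delta_rot":[0,0,0],"jaw":3.5},
    {"translation":[-0.1,-0.1,0.1],"delta_rot":[0,0,0],"jaw":2.5},
    {"translation":[-0.1,-0.1,0.1],"delta_rot":[0,0,0],"jaw":2.5},
    {"translation":[-0.1,-0.1,0.1],"delta_rot":[0,0,0],"jaw":2.5},
    {"translation":[-0.1,-0.1,0.1],"delta_rot":[0,0,0],"jaw":2.5},
    {"translation":[-0.1,-0.1,0.1],"delta_rot":[0,0,0],"jaw":2.5},
  ],
)

```text
time: 12.55
tool_pos: [0.5629, 0.1937, 0.1527]
tool_rot: [0.118, 0.752, 0.641, 0.101]
contact_force: [-2.6, -0.4, 5.5]
gripper_width: 0.387
grasp_force: 59.7
```

```bash
python3 - <<'E'
from lv import *
p,R=cur(); s=state(); print(p,s["time"],s["contact_force"],s["ft_torque"],s["gripper_width"],s["grasp_force"],delta(p,R,.113,0))
P,Q=pose(.113,0)
print("lift",delta(P,Q,.124,0))
P,Q=pose(.124,0)
for t in(.1,.2,.3,.4,.5,.6,.63): print(t,delta(P,Q,.124,t))
E
```

```text
[0.56291765 0.1936679  0.15267283] 12.55 [-2.55651142 -0.42443314  5.46199173] [-0.05556943  0.42235064 -0.04812979] 0.3871223864315689 59.72852110862732 (array([-0.007, -0.005,  0.005]), array([ 0.001 , -0.0006,  0.0007]))
lift (array([-0. , -0. , -1.1]), array([0., 0., 0.]))
0.1 (array([0.   , 1.238, 0.062]), array([ 0.1,  0. , -0. ]))
0.2 (array([0.   , 2.463, 0.247]), array([ 0.2, -0. ,  0. ]))
0.3 (array([0.   , 3.664, 0.554]), array([0.3, 0. , 0. ]))
0.4 (array([0.   , 4.829, 0.979]), array([ 0.4,  0. , -0. ]))
0.5 (array([0.   , 5.945, 1.518]), array([ 0.5,  0. , -0. ]))
0.6 (array([0.   , 7.002, 2.166]), array([ 0.6, -0. ,  0. ]))
0.63 (array([0.   , 7.305, 2.38 ]), array([0.63, 0.  , 0.  ]))
```

Emit:
send_rows(
  steps=[
    {"translation":[0,0,-0.2],"delta_rot":[0,0,0],"jaw":2.5},
    {"translation":[0,0,-0.4],"delta_rot":[0,0,0],"jaw":2.5},
    {"translation":[0,0,-0.6],"delta_rot":[0,0,0],"jaw":2.5},
    {"translation":[0,0,-0.8],"delta_rot":[0,0,0],"jaw":2.5},
    {"translation":[0,0,-1.0],"delta_rot":[0,0,0],"jaw":2.5},
    {"translation":[0,0,-1.15],"delta_rot":[0,0,0],"jaw":2.5},
    {"translation":[0,0,-1.15],"delta_rot":[0,0,0],"jaw":2.5},
    {"translation":[0,0,-1.15],"delta_rot":[0,0,0],"jaw":2.5},
  ],
)

```text
time: 13.35
tool_pos: [0.5595, 0.1941, 0.1623]
tool_rot: [0.118, 0.751, 0.641, 0.101]
contact_force: [4.5, 1.2, -4.2]
gripper_width: 0.389
grasp_force: 60.1
```

```bash
python3 - <<'E'
from lv import *
p,R=cur(); s=state(); print(p,s["time"],s["contact_force"],s["gripper_width"],delta(p,R,.1245,0))
f=grab_frame("side"); h=cv2.cvtColor(f["pixels"],cv2.COLOR_BGR2HSV); P=cloud(f); d=P-piv
a=np.sin(-.31)*ex+np.cos(.31)*ez; b=np.cos(.31)*ex+np.sin(.31)*ez
A,B,C=d@a,d@b,d@ey
m=((h[...,0]<6)|(h[...,0]>174))&(h[...,1]>120)&(A>.09)&(A<.16)&(abs(B)<.05)&(abs(C)<.03)
print("collar",m.sum(),[np.percentile(v[m],[2,50,98]).round(4) for v in(A,B,C)])
E
```

```text
[0.55954256 0.1940891  0.16226143] 13.35 [ 4.50897596  1.24946291 -4.19863696] 0.3887112081160093 (array([ 0.004,  0.026, -0.129]), array([ 0.0014, -0.0008,  0.0008]))
collar 85 [array([0.1247, 0.1382, 0.1522]), array([-0.0174, -0.0038,  0.0134]), array([0.0026, 0.0156, 0.0213])]
```

Emit:
send_rows(
  steps=[
    {"translation":[0,0,-0.08],"delta_rot":[0,0,0],"jaw":2.5},
    {"translation":[0,0.62,-0.06],"delta_rot":[0.05,0,0],"jaw":2.5},
    {"translation":[0,1.25,-0.02],"delta_rot":[0.1,0,0],"jaw":2.5},
    {"translation":[0,1.86,0.06],"delta_rot":[0.15,0,0],"jaw":2.5},
    {"translation":[0,2.47,0.17],"delta_rot":[0.2,0,0],"jaw":2.5},
    {"translation":[0,3.08,0.31],"delta_rot":[0.25,0,0],"jaw":2.5},
    {"translation":[0,3.68,0.48],"delta_rot":[0.3,0,0],"jaw":2.5},
    {"translation":[0,3.68,0.48],"delta_rot":[0.3,0,0],"jaw":2.5},
  ],
)

```text
time: 14.2
tool_pos: [0.5955, 0.1883, 0.1674]
tool_rot: [0.003, 0.761, 0.649, 0.002]
contact_force: [3.6, 1.2, -5.2]
gripper_width: 0.384
grasp_force: 60.9
```

```bash
python3 - <<'E'
from lv import *
p,R=cur(); s=state(); print(p,s["time"],s["contact_force"],s["ft_torque"],s["gripper_width"],delta(p,R,.1245,.3))
for t in(.35,.4,.45,.5,.55,.6,.62): print(t,delta(p,R,.1247,t))
E
```

```text
[0.5954887  0.18828058 0.1674214 ] 14.2 [ 3.60841646  1.20462465 -5.22801415] [ 0.34855358 -0.72545418  0.12959054] 0.3840851205171628 (array([ 0.009,  0.019, -0.207]), array([-0.0028, -0.0004,  0.0001]))
0.35 (array([ 0.009,  0.643, -0.213]), array([ 0.0472, -0.0004,  0.0002]))
0.4 (array([ 0.009,  1.264, -0.168]), array([ 0.0972, -0.0004,  0.0002]))
0.45 (array([ 0.009,  1.883, -0.092]), array([ 0.1472, -0.0003,  0.0002]))
0.5 (array([0.009, 2.497, 0.015]), array([ 0.1972, -0.0003,  0.0002]))
0.55 (array([0.009, 3.105, 0.152]), array([ 2.472e-01, -3.000e-04,  2.000e-04]))
0.6 (array([0.009, 3.706, 0.32 ]), array([ 2.972e-01, -3.000e-04,  2.000e-04]))
0.62 (array([0.009, 3.944, 0.395]), array([ 3.172e-01, -3.000e-04,  2.000e-04]))
```

Emit:
send_rows(
  steps=[
    {"translation":[0,0,-0.12],"delta_rot":[0,0,0],"jaw":2.5},
    {"translation":[0,0.63,-0.12],"delta_rot":[0.05,0,0],"jaw":2.5},
    {"translation":[0,1.25,-0.06],"delta_rot":[0.1,0,0],"jaw":2.5},
    {"translation":[0,1.87,0.02],"delta_rot":[0.15,0,0],"jaw":2.5},
    {"translation":[0,2.48,0.12],"delta_rot":[0.2,0,0],"jaw":2.5},
    {"translation":[0,3.09,0.26],"delta_rot":[0.25,0,0],"jaw":2.5},
    {"translation":[0,3.68,0.43],"delta_rot":[0.3,0,0],"jaw":2.5},
    {"translation":[0,3.9,0.5],"delta_rot":[0.32,0,0],"jaw":2.5},
  ],
)

```text
time: 15.0
tool_pos: [0.6335, 0.1823, 0.1633]
tool_rot: [-0.118, 0.752, 0.641, -0.101]
contact_force: [2.5, 1.9, -7.1]
gripper_width: 0.393
grasp_force: 61.4
```

```bash
python3 - <<'E'
from lv import *
p,R=cur(); s=state(); print(p,s["time"],s["contact_force"],s["ft_torque"],s["gripper_width"],delta(p,R,.1245,.62))
E
```

```text
[0.63353555 0.18228604 0.16327964] 15.0 [ 2.48425269  1.94140778 -7.12401609] [ 0.08315494 -1.39033726 -0.06027102] 0.3931071206155738 (array([-0.001,  0.076, -0.054]), array([-0.0011,  0.0006,  0.0007]))
```

Emit:
send_rows(
  steps=[
    {"translation":[0,0.08,0],"delta_rot":[0,0,0],"jaw":2.5},
    {"translation":[0,0.08,0.1],"delta_rot":[0,0,0],"jaw":2.5},
    {"translation":[0,0.08,0.3],"delta_rot":[0,0,0],"jaw":2.5},
    {"translation":[0,0.08,0.5],"delta_rot":[0,0,0],"jaw":2.5},
    {"translation":[0,0.08,0.7],"delta_rot":[0,0,0],"jaw":2.5},
    {"translation":[0,0.08,0.9],"delta_rot":[0,0,0],"jaw":2.5},
    {"translation":[0,0.08,1.1],"delta_rot":[0,0,0],"jaw":2.5},
    {"translation":[0,0.08,1.1],"delta_rot":[0,0,0],"jaw":2.5},
  ],
)

```text
time: 15.8
tool_pos: [0.6307, 0.1827, 0.1539]
tool_rot: [-0.118, 0.751, 0.641, -0.101]
contact_force: [-2.0, 1.2, -4.3]
gripper_width: 0.388
grasp_force: 61.7
```

```bash
python3 - <<'E'
from lv import *
p,R=cur(); s=state(); print(p,s["time"],s["contact_force"],s["ft_torque"],s["gripper_width"],delta(p,R,.113,.62))
E
```

```text
[0.63073927 0.18271529 0.15391178] 15.8 [-2.02747478  1.21892072 -4.34921572] [ 0.15671796 -0.52326627 -0.08266422] 0.38813756516071934 (array([0.001, 0.06 , 0.117]), array([-0.0009,  0.0003,  0.001 ]))
```

Emit:
send_rows(
  steps=[
    {"translation":[0,0.04,0.1],"delta_rot":[0,0,0],"jaw":2.5},
    {"translation":[0,0.04,0.15],"delta_rot":[0,0,0],"jaw":2.5},
    {"translation":[0,0.04,0.15],"delta_rot":[0,0,0],"jaw":2.5},
    {"translation":[0,0.04,0.15],"delta_rot":[0,0,0],"jaw":4},
    {"translation":[0,0.04,0.15],"delta_rot":[0,0,0],"jaw":5.5},
    {"translation":[0,0.04,0.15],"delta_rot":[0,0,0],"jaw":5.5},
    {"translation":[0,0.04,0.15],"delta_rot":[0,0,0],"jaw":5.5},
    {"translation":[0,0.04,0.15],"delta_rot":[0,0,0],"jaw":5.5},
  ],
)

```text
time: 16.6
tool_pos: [0.6314, 0.1825, 0.1527]
tool_rot: [-0.117, 0.752, 0.641, -0.1]
contact_force: [0.1, 0.3, 0.7]
gripper_width: 0.644
grasp_force: 0.0
```

Emit:
send_rows(
  steps=[
    {"translation":[0,0,-1],"delta_rot":[0,0,0],"jaw":5.5},
    {"translation":[0,0,-3],"delta_rot":[0,0,0],"jaw":5.5},
    {"translation":[0,0,-6],"delta_rot":[0,0,0],"jaw":5.5},
    {"translation":[0,0,-9],"delta_rot":[0,0,0],"jaw":5.5},
    {"translation":[0,0,-12],"delta_rot":[0,0,0],"jaw":5.5},
    {"translation":[-3,0,-14],"delta_rot":[0,0,0],"jaw":5.5},
    {"translation":[-5,0,-15],"delta_rot":[0,0,0],"jaw":5.5},
    {"translation":[-5,0,-15],"delta_rot":[0,0,0],"jaw":5.5},
  ],
)

```text
time: 17.4
tool_pos: [0.6694, 0.1234, 0.2979]
tool_rot: [-0.116, 0.753, 0.64, -0.099]
contact_force: [-0.3, 0.8, -0.2]
gripper_width: 0.646
grasp_force: 0.0
```

```bash
python3 - <<'E'
from lv import *
s=state(); print(s["tool_pos"],s["time"],s["contact_force"])
f=grab_frame("wrist"); cv2.imwrite("pics/w8.png",f["pixels"]); P=cloud(f); d=P-piv
h=cv2.cvtColor(f["pixels"],cv2.COLOR_BGR2HSV)
X,Y,Z=d@ex,d@ey,d[...,2]
for th in (.62,.57):
    ph=th-.31; a=np.sin(ph)*ex+np.cos(ph)*ez; b=np.cos(ph)*ex-np.sin(ph)*ez
    A,B,C=d@a,d@b,Y
    m=((h[...,0]<6)|(h[...,0]>174))&(h[...,1]>120)&(A>.09)&(A<.15)&(abs(B)<.05)&(abs(C)<.03)
    print("collar",m.sum(),[np.percentile(v[m],[2,50,98]).round(4) for v in(A,B,C)])
    k=(A>.15)&(A<.18)&(abs(B)<.03)&(abs(C)<.03); print("knob",k.sum(),[np.percentile(v[k],[1,50,99]).round(4) for v in(A,B,C)])
z=P[...,2]; m=(z>.112)&(z<.122)&(P[...,1]<.125)&(P[...,0]<.66); q=P[m]; r=cv2.minAreaRect(q[:,:2].astype(np.float32)*1000)
print("plate",np.median(q[:,2]),np.linalg.lstsq(np.c_[q[:,:2],np.ones(len(q))],q[:,2],rcond=None)[0].round(4),r)
E
```

```text
[0.669354   0.12340522 0.29785024] 17.4 [-0.25975372  0.77728789 -0.16519652]
collar 653 [array([0.1253, 0.1285, 0.1306]), array([-0.0179, -0.0011,  0.0155]), array([-0.0148,  0.0102,  0.0172])]
knob 927 [array([0.1524, 0.1584, 0.1605]), array([-0.0134, -0.0011,  0.011 ]), array([-0.0119,  0.001 ,  0.0124])]
collar 653 [array([0.1248, 0.1285, 0.1307]), array([-0.0116,  0.0053,  0.0218]), array([-0.0148,  0.0102,  0.0172])]
knob 927 [array([0.1521, 0.1582, 0.1605]), array([-0.0057,  0.0068,  0.0187]), array([-0.0119,  0.001 ,  0.0124])]
plate 0.11710190696511574 [-0.0025 -0.0005  0.1186] ((566.3341674804688, -3.5466537475585938), (240.86541748046875, 112.64869689941406), 80.92716217041016)
```

View pics/w8.png

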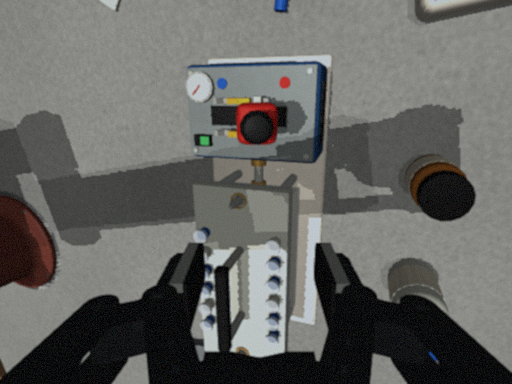

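The wrist view shows the collar and knob at (257,125), leaning to vacuum with the collar down (its top 129 mm from the pivot, lever about 0.61 rad). The plate is flush at 117 mm.

```bash
python3 -c "
from plant import *
print(job_done())"
```

```text
the job is handed in; nothing more can be done
None
```

I handed in the job at about 17 s of the 51 s limit. By the last camera check the port plate lies flush on both guide pins, the lever is at vacuum (about 0.61 rad) with its collar down in the far notch, and the arm is clear; no verdict came back.

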